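# Dispense a tissue cassette into the specimen tray

### The arm

A 6-joint arm with a two-finger parallel gripper is mounted at the origin on the work surface. World frame = base frame: x ahead of the robot, y to its left, z up, the work surface at z = 0. Lengths are in mm, angles in degrees, forces in N, time in s.
With the tool pointing down it reaches from about 300 to 850 mm from the base axis. Payload 4.2 kg.
Tool frame: the origin (TCP) lies between the finger pads; the fingertips stand 11 mm ahead of it and the grasp point (between the pads) lies 8 mm behind it (env.tips_ahead is the distance from the TCP to the fingertips, in mm); z points along the fingers, y is the line along which they close (so a half turn about z gives the same grasp; the last joint's range is limited). The gripper opens to 91 mm and grips with 3 to 60 N. Pads are 32 mm wide; open, the fingers measure 118 mm over their backs; the gripper's body (76 mm by 178 mm) begins 60 mm behind the grasp point.
Start: joints at [-64.515, 18.312, 89.639, -0, 72.044, -1.146], TCP at [257.745, -514.013, 224.976] pointing down, gripper open.
Joint ranges: [-177.97, 177.97], [-48.28, 115.42], [12.27, 149.76], [-77.06, 257.06], [2.81, 150.46], [-146.56, 146.56]. Speed limits (degrees/s): [147.25, 147.25, 180, 180, 180, 180].

### API

Orientations are given as [roll, pitch, yaw] about the fixed x, y, z axes, in that order (R = Rz(yaw) Ry(pitch) Rx(roll)).
In Python, from workcell import env, cams gives the robot as it stands.
- The arm moves only by the tool step_arm, never from a script. Its arguments are lists of equal length, an entry for each row: "linear": the shift along the tool's x, y, z in units of 30 cm (1.0 is 30 cm), a list of three; "turn": the turn about the tool's z in units of 360 degrees (1.0 is 360 degrees). In form: {"linear": [[tx, ty, tz], ...], "turn": [turn, ...]}. A call has 1 to 20 rows; each row is the pose to reach, as a shift and turn from the pose commanded when the call began, along the tool's axes at that moment, turning the shorter way round; what a row does not reach only later rows make up. A row lasts 1/8 s, in which the tool goes at most 62.5 mm and 10.7 degrees, less where a joint would pass 70% of its speed; a pose out of reach is approached as far as the arm can. A call with a number of a shift or a turn outside -1 to 1 is refused whole. A call with a gripper value outside its range is refused whole. "fingers" is the closure, from -1 (fully open) to 1 (shut), so that 0 is half open, set as the call begins (left out, the last holds). The fingers move at their own pace and stop on an object; "force" is the grip in N (left out, the last holds). Time passes only in rows, so rows that repeat a pose let the fingers close. It gives the time, the measured TCP pose, the force, the opening and the grip force at its end, in the units of the state.
- env.state(): the state, without advancing time (a new reading comes with each control period).
- cams.grab_frame(name): name is "scene" or "top"; returns a dict with "color" (384x512x3 uint8, blue, green, red), "fx", "fy", "cx", "cy" (pixels), "extrinsics" (4x4, takes a point from camera to world coordinates). Camera axes: x right, y down, z forward; pixel columns grow to the right and rows downward; lengths in mm; the calibration is good to about 2 mm. A picture is of the moment at which its call begins. There is no depth.
- env.job_done(): hands the job in; it is judged then, once.
The state is a dict: "time_s": time; "qpos": joint angles; "qvel": joint speeds; "effort": joint torques, N m; "ee_pos": TCP position; "ee_rot": TCP orientation; "force": force on the tool from outside, world axes, zero at the start; "torque": the same for the moment, N m; "gripper_width": finger opening in mm; "gripper_force": force on a finger pad.
Only numpy, scipy, OpenCV 4.12 (cv2) and the standard library are available. Lean on these libraries where they do the work, as an engineer would, in place of code of your own. Each camera call takes 0.05 s, during which the arm holds its last target. There are 200 camera calls.

### The job

Take one yellow cassette from the yellow dispenser: push its sprung slide all the way in to the stop, press it firmly home there so that it bottoms, but do not force it, and let it spring right back. Then pick up the cassette that has come out on the pick-up tongue and lay it flat on the floor of the steel tray - set it down, do not drop it. Leave the blue dispenser, the jars and the pen alone.

Things in the scene. Friction and masses are not known exactly. Their poses are not given: they have to be found in the camera images.
- yellow_dispenser: Cassette dispenser with yellow tags, fixed to the bench. Origin: underside, at the centre of its upright chute; x: level, the way the slide is pushed and the cassette comes out (towards the robot's left, +y, within 0.25 rad); z up. White base plate x -120 to +30 mm, 70 mm wide, 12 mm high; on it a deck 30 mm wide, top 22 mm above the bench, for the slide. In the chute 4 yellow cassettes are stacked under a steel weight
- yellow_chute (a point): Centre of the open top of that dispenser's chute, 135 mm above the bench. The chute is 49 mm (x) by 37 mm (y) outside, white cheeks, clear front and back. At its rear top a loading lip as wide slopes up and back from the chute, 33 mm out over the slide (x -24 to -57 mm, 129 to 152 mm above the bench). The gate in its front passes one cassette
- yellow_tongue (a point): Where the cassette's centre comes to lie after a full stroke: on top of the pick-up tongue, 22 mm above the bench, 63 mm ahead (+x) of the chute's centre. The tongue is 16 mm wide, from 25 to 97 mm ahead, then a lip 4 mm thick and 5 mm high; the cassette lies lengthwise and overhangs it 6 mm each side, with only bare bench below and beside for the fingers
- yellow_thumb (a point): Centre of the face to push: rear (-x) face of the slide's yellow upright thumb plate, 34 mm wide, 8 mm thick, 23 to 50 mm above the bench; this point 36.5 mm up, 108.5 mm behind the chute's centre at rest. At full stroke it is only 18 mm behind the chute, under the loading lip: an upright gripper strikes the lip, so lean it back some 35 degrees, fingertips leading
- yellow_slide (a joint): Stroke of the yellow slide (m): 0 at rest, 0.066 at its rigid inner stop; grows as the thumb plate is pushed along the dispenser's +x. Its spring gives 4 N at rest rising to 9 N at the stop, plus 1 to 3 N drag of the stack. A full stroke bottoms on the stop (within 1.5 mm), where the resistance rises sharply: firm is 14 N or more there, best 16 to 22 N; over 32 N is forcing it
- yellow_cassette0 (a point): Centre of the lowest yellow cassette, the one that comes out: a flat plastic box 40 mm (its x) by 28 mm (y) by 7 mm high, 12 g, sloping white writing face at its +x end. At the start it lies at the foot of the chute, 25.5 mm above the bench
- yellow_cassette1 (a point): Centre of the second yellow cassette in the stack (same kind); it drops to the foot of the chute when the slide has sprung back, and stays in the chute
- tray_in (a point): Centre of the inner floor (3 mm above the bench) of the open steel specimen tray, fixed: 190 mm (its x) by 130 mm (its y) outside, 18 mm high, walls 3 mm; z up
- blue_dispenser: The same dispenser with blue cassettes, blue thumb plate and blue tag: not to be used. Same frame and sizes
- blue_slide (a joint): Stroke of the blue dispenser's slide (m), 0 at rest: leave it
- jar_a: Specimen jar with white cap, 44 mm across, 62 mm high, origin at the centre of its underside; leave it
- jar_b: Specimen jar with red cap, 44 mm across, 62 mm high, origin at the centre of its underside; leave it
- pen: White marker pen with black cap lying on the bench beyond the tray, 130 mm long, 10 mm thick, origin at its centre on the bench, along its x; leave it
Mind the look-alikes: they are no part of the job. Of the things that look like the part that bears tray_in, take the one that is farthest to the robot's right at the start.

How it is judged:
By the outcome, as a careful person would: the job done as asked, in the order asked, and still so for the second after the job is handed in, with the robot touching nothing.
It also fails if it takes over 64 s, if anything falls off the work surface, if the arm or the gripper's body presses on something with over 40 N, if the wrist force passes 120 N, or if a joint passes its speed limit or range.

## Working session

There is one attempt and no reset: what is moved stays moved. The work goes in short steps, Python scripts to look and compute and a tool call to move; the robot and the scene stay as the last step left them, time stands still between calls to the robot, and variables do not carry over. Pictures are saved under pics/ and viewed, at most 10 in all, crops included, and the job is handed in when it is done.

Besides the shell and the picture viewer there is one more tool, called after "Request:" by a JSON object that holds its "fn" and its "kwargs". step_arm: Moves the arm, as the interface text tells. Its arguments: {"type":"object","properties":{"linear":{"type":"array"},"turn":{"type":"array"},"fingers":{"type":"number"},"force":{"type":"number"}},"required":["linear","turn"]}

```bash
ls; mkdir -p pics; python3 - <<'E'
from workcell import env,cams
import cv2
for n in("scene","top"):
    f=cams.grab_frame(n); cv2.imwrite(f"pics/{n}0.png",f["color"]); print(n,f["fx"],f["fy"],f["cx"],f["cy"],f["extrinsics"])
s=env.state();print(s)
E
```

```text
pics
scene 358.8525605894547 358.8525605894547 254.36299024533488 194.6732621841503 [[-9.69075056e-02  5.25750952e-01 -8.45100510e-01  1.30190643e+03]
 [ 9.95202195e-01  3.96913545e-02 -8.94269901e-02  1.68266891e+02]
 [-1.34731412e-02 -8.49712029e-01 -5.27074892e-01  6.14458286e+02]
 [ 0.00000000e+00  0.00000000e+00  0.00000000e+00  1.00000000e+00]]
top 374.0259202230307 374.0259202230307 258.40924241827645 195.13855659953174 [[ 2.36842208e-02 -9.76424422e-01  2.14556300e-01  2.83989960e+02]
 [-9.99711213e-01 -2.40054304e-02  1.10876570e-03  6.04739830e+01]
 [ 4.06789041e-03 -2.14520599e-01 -9.76710993e-01  1.21794877e+03]
 [ 0.00000000e+00  0.00000000e+00  0.00000000e+00  1.00000000e+00]]
{'time_s': 0.1, 'qpos': array([-6.45150877e+01,  1.83468741e+01,  8.97000697e+01, -5.36108724e-04,
        7.20422374e+01, -1.14577949e+00]), 'qvel': array([-0.00567074,  0.02702435, -0.14193014, -0.08623811, -0.04163173,
       -0.00102181]), 'effort': array([ 1.44816954e-04, -4.13334346e+01, -2.32509148e+01,  7.28403870e-02,
        4.22007660e-02, -5.48597745e-05]), 'ee_pos': array([ 257.55027269, -513.61102868,  224.21096596]), 'ee_rot': array([-1.79910826e+02, -1.27366171e-03,  2.66308565e+01]), 'force': array([-0.21050765,  0.91839529,  0.3022349 ]), 'torque': array([-6.07031916e-02, -4.75351916e-03,  9.28434390e-05]), 'gripper_force': 0.0, 'gripper_width': 91.03147766654558}
```

View pics/scene0.png

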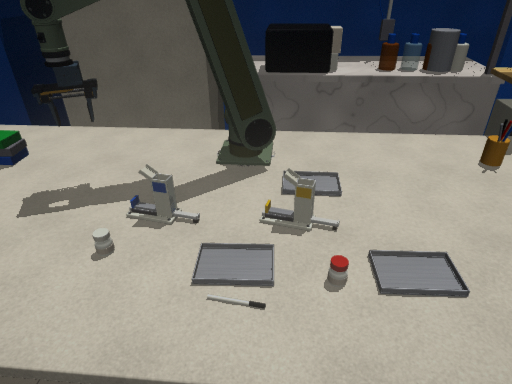

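View pics/top0.png

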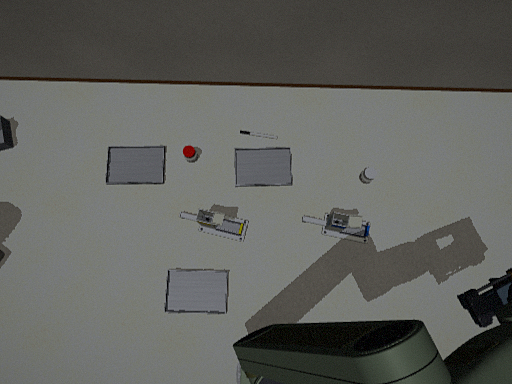

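The scene view shows the yellow dispenser at about (300,208), the blue one at (162,205) and three trays. The tray farthest to the robot's right is at (235,264) in scene and (263,167) in top. Next I'll enlarge the yellow dispenser in both views.

```bash
cat > h.py <<'E'
import numpy as np,cv2
from workcell import env,cams
def ray(f,u,v):
    E=f["extrinsics"];d=E[:3,:3]@np.array([(u-f["cx"])/f["fx"],(v-f["cy"])/f["fy"],1]);return E[:3,3],d
def onz(f,u,v,z):
    o,d=ray(f,u,v);return o+d*(z-o[2])/d[2]
def two(a,ua,b,ub):
    o1,d1=ray(a,*ua);o2,d2=ray(b,*ub)
    t=np.linalg.lstsq(np.c_[d1,-d2],o2-o1,rcond=None)[0]
    p,q=o1+t[0]*d1,o2+t[1]*d2;return (p+q)/2,np.linalg.norm(p-q)
def proj(f,p):
    E=f["extrinsics"];c=E[:3,:3].T@(np.asarray(p,float)-E[:3,3]);return np.array([f["fx"]*c[0]/c[2]+f["cx"],f["fy"]*c[1]/c[2]+f["cy"]])
def blobs(f,lo,hi,amin=4):
    m=cv2.inRange(cv2.cvtColor(f["color"],cv2.COLOR_BGR2HSV),lo,hi)
    n,l,s,c=cv2.connectedComponentsWithStats(m)
    return [(s[i].tolist(),c[i].round(2).tolist()) for i in range(1,n) if s[i][4]>=amin]
E
python3 - <<'E'
from h import *
A=cams.grab_frame("scene");B=cams.grab_frame("top")
for n,f in(("s",A),("t",B)): print(n,blobs(f,(20,120,90),(35,255,255)))
a=cv2.resize(A["color"][160:240,250:350],None,fx=7,fy=7,interpolation=cv2.INTER_CUBIC)[:560,:700]
b=cv2.resize(B["color"][195:250,170:260],None,fx=8,fy=8,interpolation=cv2.INTER_CUBIC)
cv2.imwrite("pics/a.png",a);cv2.imwrite("pics/b.png",b)
# right-most tray contour in top
g=cv2.cvtColor(B["color"],cv2.COLOR_BGR2GRAY)
m=(g<155).astype(np.uint8)*255; 
cs,_=cv2.findContours(m,cv2.RETR_EXTERNAL,cv2.CHAIN_APPROX_NONE)
for c in cs:
    (cx,cy),wh,an=cv2.minAreaRect(c)
    if min(wh)>25 and max(wh)<80: print(cx,cy,wh,an,onz(B,cx,cy,15).round(1),onz(B,cx,cy,18).round(1), [onz(B,*p,18).round(0).tolist() for p in cv2.boxPoints(cv2.minAreaRect(c))])
E
```

```text
s [([494, 69, 18, 3, 28], [503.93, 69.79]), ([498, 71, 4, 2, 4], [499.5, 71.25]), ([296, 187, 15, 12, 138], [303.33, 192.41]), ([265, 200, 6, 13, 40], [266.88, 205.88])]
t [([239, 223, 4, 11, 24], [240.33, 227.92])]
```

View pics/a.png

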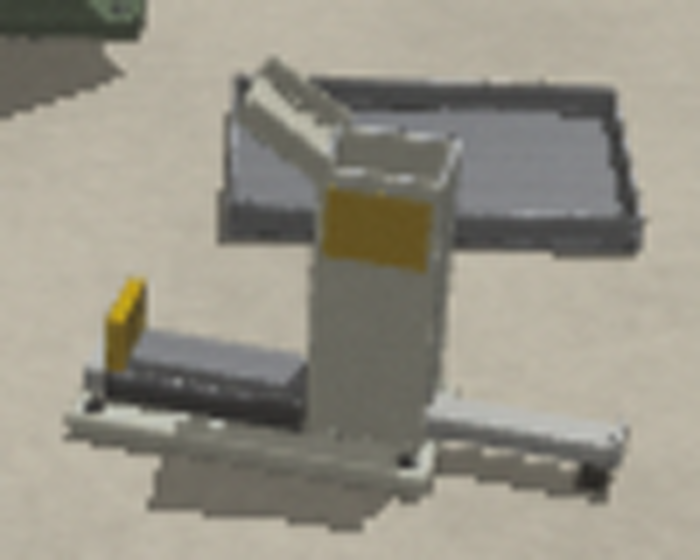

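View pics/b.png

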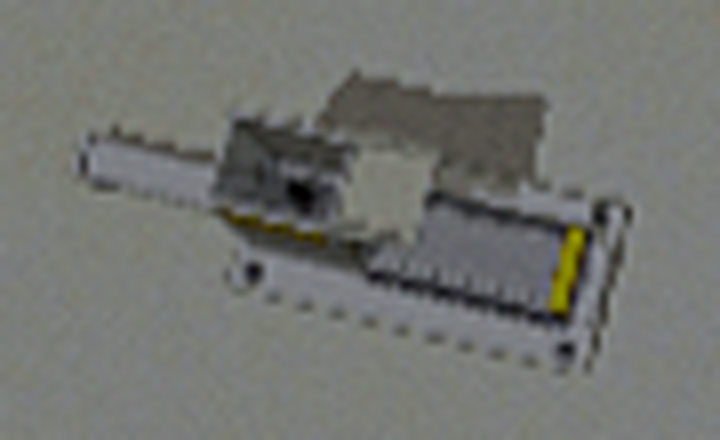

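The crops show the yellow thumb plate's top at crop (568,271), the tongue's end at (80,158) and the base rear corners at (628,205) and (592,368).

```bash
python3 - <<'E'
from h import *
A=cams.grab_frame("scene");B=cams.grab_frame("top")
cr=lambda x,y:((x+.5)/8-.5+170,(y+.5)/8-.5+195)
th=onz(B,*cr(568,271),50);te=onz(B,*cr(82,160),26)
c1=onz(B,*cr(630,205),12);c2=onz(B,*cr(592,370),12)
print("thumbtop",th,"tongue end",te,"len(205.5)",np.linalg.norm((te-th)[:2]),"corners",c1,c2,np.linalg.norm(c1-c2))
print("screws",onz(B,*cr(253,270),12),onz(B,*cr(566,349),12))
d=(te-th)[:2];yaw=np.arctan2(d[1],d[0]);print("yaw",np.degrees(yaw))
e=(onz(B,*cr(566,349),12)-onz(B,*cr(253,270),12))[:2];print("screw yaw",np.degrees(np.arctan2(-e[1],-e[0])))
u=d/np.linalg.norm(d)
O=((th[:2]+104.5*u)+(te[:2]-101*u))/2;print("origin",O, "from corners",((c1+c2)/2)[:2]+120*u)
n=np.array([-u[1],u[0]])
P=lambda x,y,z:np.r_[O+u*x+n*y,z]
# check in the scene crop
s=lambda p:((proj(A,p)-[250,160]+.5)*7-.5).round(0)
for k,p in dict(tongue_end=P(101,8,27),tongue_far=P(101,-8,27),chutetop_c=P(0,0,135),chut_fl=P(-24.5,18.5,135),chut_fr=P(24.5,18.5,135),base_fl=P(-120,35,12),base_fr=P(30,35,12),thumb_fl=P(-108.5,17,50),thumb_lo=P(-108.5,17,23)).items(): print(k,s(p),p.round(1))
# tray
hsv=cv2.cvtColor(B["color"],cv2.COLOR_BGR2HSV)
g=cv2.cvtColor(B["color"],cv2.COLOR_BGR2GRAY);r=g[140:195,225:300];print(r[27,::4],r[::4,40])
m=(r<130).astype(np.uint8)
m[0:3]=0
cs,_=cv2.findContours(m,cv2.RETR_EXTERNAL,cv2.CHAIN_APPROX_NONE)
c=max(cs,key=cv2.contourArea)+np.array([225,140]);R=cv2.minAreaRect(c);print(R,onz(B,*R[0],18))
q=[onz(B,*p,18)[:2] for p in cv2.boxPoints(R)];print(np.round(q,1))
for p in q: print(proj(A,np.r_[p,18]).round(0))
E
```

```text
thumbtop [432.32439386 115.20447361  50.        ] tongue end [475.51986711 313.56838964  26.        ] len(205.5) 203.01254171064429 corners [464.69559763  92.70123585  12.        ] [397.46007131 105.99191144  12.        ] 68.53654541346204
screws [434.47291141 244.35604171  12.        ] [405.6297479  116.72060651  12.        ]
yaw 77.7151261907525
screw yaw 77.26613742050311
origin [454.29448225 216.09635974] from corners [456.61052691 216.59878734]
tongue_end [626. 413.] [468.  316.5  27. ]
tongue_far [622. 436.] [483.6 313.1  27. ]
chutetop_c [388. 151.] [454.3 216.1 135. ]
chut_fl [335. 120.] [431.  196.1 135. ]
chut_fr [460. 137.] [441.4 244.  135. ]
base_fl [113. 320.] [394.6 106.3  12. ]
base_fr [457. 377.] [426.5 252.9  12. ]
thumb_fl [127. 272.] [414.6 113.7  50. ]
thumb_lo [127. 326.] [414.6 113.7  23. ]
[128 123 130 107  97  98 100 102  98 100  96  95  99  97  95  94  94 125
 127] [125 125  76  97  98  98  99  98  95  99  94  78 123 127]
((262.0, 168.5), (51.0, 74.0), 90.0) [638.86683226  52.01280416  18.        ]
[[725.6 179.2]
 [731.9 -71.4]
 [554.7 -71.5]
 [548.7 171.7]]
[288. 286.]
[177. 281.]
[196. 233.]
[286. 237.]
```

```bash
cat >> h.py <<'E'
from scipy.spatial.transform import Rotation as Ro
def st():
    s=env.state();R=Ro.from_euler("xyz",s["ee_rot"],degrees=True).as_matrix()
    print("t",round(s["time_s"],2),"p",s["ee_pos"].round(1),"rpy",s["ee_rot"].round(1),"tip z dir",R[:,2].round(3),"q",s["qpos"].round(1),"F",s["force"].round(1),"w",round(s["gripper_width"],1),"gf",round(s["gripper_force"],1));return s,R
def tool(*pts,p0=None):
    s,R=st();p=s["ee_pos"] if p0 is None else np.array(p0)
    for w in pts: print(w,(R.T@(np.array(w)-p)/300).round(3))
E
python3 - <<'E'
from h import *
tool((420,-180,350),(420,150,350),(170,700,350),(195,820,350),(240,1000,350),(260,1100,350))
B=cams.grab_frame("top");print([onz(B,u,v,18).round(1) for u,v in((234,148),(292,148),(293,186),(235,186))],onz(B,263.5,167,18))
E
```

```text
t 0.3 p [ 257.7 -513.9  224.7] rpy [-180.    -0.    26.6] tip z dir [-0.     0.001 -1.   ] q [-64.5  18.3  89.7   0.   72.   -1.1] F [-0.   0.4  0. ] w 91.2 gf 0.0
(420, -180, 350) [ 0.983 -0.752 -0.417]
(420, 150, 350) [ 1.476 -1.736 -0.417]
(170, 700, 350) [ 1.552 -3.748 -0.416]
(195, 820, 350) [ 1.806 -4.068 -0.415]
(240, 1000, 350) [ 2.209 -4.537 -0.415]
(260, 1100, 350) [ 2.418 -4.806 -0.415]
[array([708.5, 148.1,  18. ]), array([713.4, -47.8,  18. ]), array([581.3, -51.7,  18. ]), array([576.6, 139.8,  18. ])] [644.2013705   47.11668873  18.        ]
```

Request:
{"fn": "step_arm", "kwargs": {"linear": [[0.98,-0.75,-0.42],[0.98,-0.75,-0.42],[0.98,-0.75,-0.42],[0.98,-0.75,-0.42],[0.98,-0.75,-0.42],[0.98,-0.75,-0.42],[0.98,-0.75,-0.42],[0.98,-0.75,-0.42]], "turn": [-0.1415,-0.1415,-0.1415,-0.1415,-0.1415,-0.1415,-0.1415,-0.1415], "fingers": 1, "force": 20}}

```text
time_s: 1.35
ee_pos: [419.8, -180.9, 351.0]
ee_rot: [180.0, 0.1, 77.7]
force: [-0.4, -0.6, 0.1]
gripper_width: 14.1
gripper_force: 0.0
```

```bash
python3 - <<'E'
from h import *
tool((420,120,350),(170,700,350),(195,820,350),(240,1000,350))
E
```

```text
t 1.35 p [ 419.8 -180.9  351. ] rpy [1.80e+02 1.00e-01 7.77e+01] tip z dir [ 0.    -0.001 -1.   ] q [-24.7   4.1  90.   -0.1  85.9 -12.4] F [-0.4 -0.6  0.1] w 14.1 gf 0.0
(420, 120, 350) [ 0.98  -0.213  0.002]
(170, 700, 350) [ 2.691 -1.44   0.   ]
(195, 820, 350) [ 3.1   -1.444 -0.   ]
(240, 1000, 350) [ 3.718e+00 -1.426e+00 -1.000e-03]
```

Request:
{"fn": "step_arm", "kwargs": {"linear": [[0.98,-0.21,0],[0.98,-0.21,0],[0.98,-0.21,0],[0.98,-0.21,0],[0.98,-0.21,0]], "turn": [0,0,0,0,0]}}

```text
time_s: 1.98
ee_pos: [421.4, 119.8, 350.1]
ee_rot: [-180.0, 0.1, 77.5]
force: [0.5, -0.1, -0.4]
gripper_width: 0.3
gripper_force: 0.0
```

Request:
{"fn": "step_arm", "kwargs": {"linear": [[0.85,-0.61,0],[0.85,-0.61,0],[0.85,-0.61,0],[0.85,-0.61,0],[0.85,-0.61,0]], "turn": [0,0,0,0,0]}}

```text
time_s: 2.6
ee_pos: [298.8, 407.0, 349.9]
ee_rot: [180.0, 0.1, 77.4]
force: [1.2, 0.5, -0.5]
gripper_width: 0.2
gripper_force: 0.0
```

Request:
{"fn": "step_arm", "kwargs": {"linear": [[0.85,-0.61,0],[0.85,-0.61,0],[0.85,-0.61,0],[0.85,-0.61,0],[0.85,-0.61,0],[0.85,-0.61,0]], "turn": [0,0,0,0,0,0]}}

```text
time_s: 3.35
ee_pos: [174.7, 697.6, 345.5]
ee_rot: [-180.0, 0.3, 77.6]
force: [0.5, 0.2, -0.2]
gripper_width: 0.1
gripper_force: 0.0
```

```bash
python3 - <<'E'
from h import *
tool((195,840,350))
E
```

```text
t 3.35 p [174.7 697.6 345.5] rpy [-180.     0.3   77.6] tip z dir [-0.001 -0.006 -1.   ] q [75.  30.9 52.6 -0.  96.8 87.4] F [ 0.5  0.2 -0.2] w 0.1 gf 0.0
(195, 840, 350) [ 0.478 -0.035 -0.018]
```

Now I'll try to get a lean by over-reaching outward.

Request:
{"fn": "step_arm", "kwargs": {"linear": [[0.5,0,0],[0.5,0,0],[0.5,0,0],[0.9,0,0],[0.9,0,0],[0.9,0,0],[0.9,0,0],[0.9,0,0]], "turn": [0,0,0,0,0,0,0,0]}}

```text
time_s: 4.35
ee_pos: [210.3, 866.6, 301.2]
ee_rot: [179.9, -3.0, 77.6]
force: [-0.1, 0.8, -0.1]
gripper_width: 0.6
gripper_force: 0.0
```

```bash
python3 - <<'E'
from h import *
st()
E
```

```text
t 4.35 p [210.3 866.6 301.2] rpy [179.9  -3.   77.6] tip z dir [ 0.012  0.05  -0.999] q [ 75.6  54.5  12.3   0.  110.3  88.1] F [-0.1  0.8 -0.1] w 0.6 gf 0.0
```

Request:
{"fn": "step_arm", "kwargs": {"linear": [[0.5,0,0],[0.5,0,0],[0.5,0,0],[0.5,0,0]], "turn": [0,0,0,0]}}

```text
time_s: 4.85
ee_pos: [216.9, 905.8, 256.3]
ee_rot: [179.9, -5.8, 77.6]
force: [-0.8, 0.9, -0.3]
gripper_width: 0.4
gripper_force: 0.0
```

```bash
python3 - <<'E'
from h import *
st()
E
```

```text
t 4.85 p [216.9 905.8 256.3] rpy [179.9  -5.8  77.6] tip z dir [ 0.024  0.098 -0.995] q [7.580e+01 5.740e+01 1.230e+01 1.000e-01 1.045e+02 8.830e+01] F [-0.8  0.9 -0.3] w 0.4 gf 0.0
```

Request:
{"fn": "step_arm", "kwargs": {"linear": [[-0.5,0,0],[-0.5,0,0],[-0.5,0,0],[-0.5,0,0]], "turn": [0,0,0,0]}}

```text
time_s: 5.35
ee_pos: [183.0, 752.7, 239.4]
ee_rot: [179.9, -5.1, 77.6]
force: [-0.7, 0.1, 0.7]
gripper_width: 0.3
gripper_force: 0.0
```

```bash
python3 - <<'E'
from h import *
st()
E
```

```text
t 5.35 p [183.  752.7 239.4] rpy [179.9  -5.1  77.6] tip z dir [ 0.021  0.087 -0.996] q [75.4 34.2 61.5  0.1 79.1 87.9] F [-0.7  0.1  0.7] w 0.3 gf 0.0
```

Request:
{"fn": "step_arm", "kwargs": {"linear": [[1,0,-0.2],[1,0,-0.2],[1,0,-0.2],[1,0,-0.2]], "turn": [0,0,0,0]}}

```text
time_s: 5.85
ee_pos: [217.3, 912.0, 270.6]
ee_rot: [179.8, -8.0, 77.6]
force: [0.5, 0.5, 0.8]
gripper_width: 0.6
gripper_force: 0.0
```

Request:
{"fn": "step_arm", "kwargs": {"linear": [[1,0,-0.2],[1,0,-0.2]], "turn": [0,0]}}

```text
time_s: 6.1
ee_pos: [220.0, 931.6, 273.0]
ee_rot: [179.8, -11.4, 77.6]
force: [0.4, -0.6, 0.4]
gripper_width: 0.3
gripper_force: 0.0
```

Request:
{"fn": "step_arm", "kwargs": {"linear": [[1,0,-0.2]], "turn": [0]}}

```text
time_s: 6.22
ee_pos: [222.4, 945.3, 274.8]
ee_rot: [179.8, -13.8, 77.6]
force: [0.2, -0.5, -0.2]
gripper_width: 0.7
gripper_force: 0.0
```

Request:
{"fn": "step_arm", "kwargs": {"linear": [[1,0,0]], "turn": [0]}}

```text
time_s: 6.35
ee_pos: [225.7, 962.9, 270.3]
ee_rot: [179.7, -16.3, 77.6]
force: [-0.3, -0.1, -0.1]
gripper_width: 0.6
gripper_force: 0.0
```

```bash
python3 - <<'E'
from h import *
st()
E
```

```text
t 6.35 p [225.7 962.9 270.3] rpy [179.7 -16.3  77.6] tip z dir [ 0.065  0.274 -0.96 ] q [76.1 57.3 12.3  0.1 94.1 88.6] F [-0.3 -0.1 -0.1] w 0.6 gf 0.0
```

```bash
python3 - <<'E'
from h import *
A=cams.grab_frame("scene");B=cams.grab_frame("top")
print(onz(A,493,163,0),onz(A,495,140,90),onz(B,10,133,0),onz(B,5,230,0),proj(A,[226,963,270]))
cv2.imwrite("pics/c.png",np.hstack([A["color"][:,300:],B["color"][:,:250]]))
E
```

```text
[ 27.84250808 926.45515163   0.        ] [ 24.86350209 905.82364767  90.        ] [749.9208392  923.89581918   0.        ] [414.99149397 884.48665357   0.        ] [571.01849253 109.71404881]
```

View pics/c.png

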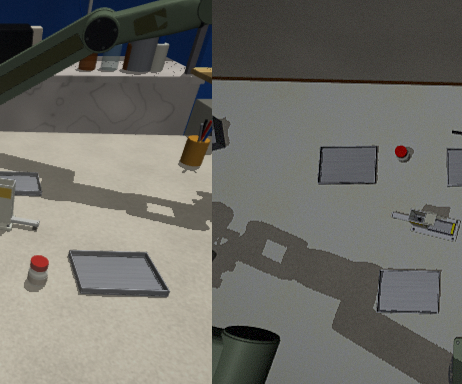

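The view shows the arm stretched out to the left, clear of the pen cup, which is at about (28,926). I'll keep leaning the tool in single rows.

Request:
{"fn": "step_arm", "kwargs": {"linear": [[1,0,-0.2]], "turn": [0]}}

```text
time_s: 6.58
ee_pos: [227.6, 974.0, 274.9]
ee_rot: [179.7, -18.5, 77.6]
force: [0.7, -0.2, 0.5]
gripper_width: 0.5
gripper_force: 0.0
```

Request:
{"fn": "step_arm", "kwargs": {"linear": [[1,0,0]], "turn": [0]}}

```text
time_s: 6.7
ee_pos: [230.4, 989.7, 275.9]
ee_rot: [179.6, -21.1, 77.6]
force: [-0.3, -0.8, -0.9]
gripper_width: 0.1
gripper_force: 0.0
```

Request:
{"fn": "step_arm", "kwargs": {"linear": [[1,0,0]], "turn": [0]}}

```text
time_s: 6.82
ee_pos: [233.1, 1004.3, 275.9]
ee_rot: [179.6, -23.5, 77.7]
force: [0.0, 0.3, -0.0]
gripper_width: 0.4
gripper_force: 0.0
```

Request:
{"fn": "step_arm", "kwargs": {"linear": [[1,0,0]], "turn": [0]}}

```text
time_s: 6.95
ee_pos: [235.5, 1017.7, 279.6]
ee_rot: [179.6, -25.9, 77.7]
force: [-0.1, -0.2, 0.1]
gripper_width: 0.5
gripper_force: 0.0
```

Request:
{"fn": "step_arm", "kwargs": {"linear": [[1,0,0]], "turn": [0]}}

```text
time_s: 7.08
ee_pos: [237.7, 1029.9, 286.1]
ee_rot: [179.5, -28.4, 77.7]
force: [0.2, 0.1, -0.4]
gripper_width: 0.3
gripper_force: 0.0
```

Request:
{"fn": "step_arm", "kwargs": {"linear": [[1,0,0]], "turn": [0]}}

```text
time_s: 7.2
ee_pos: [239.7, 1041.0, 294.9]
ee_rot: [179.5, -30.8, 77.7]
force: [-0.1, -0.8, -0.2]
gripper_width: 0.3
gripper_force: 0.0
```

```bash
python3 - <<'E'
from h import *
st()
E
```

```text
t 7.2 p [ 239.7 1041.   294.9] rpy [179.5 -30.8  77.7] tip z dir [ 0.117  0.499 -0.859] q [76.4 57.8 12.3  0.2 79.  88.8] F [-0.1 -0.8 -0.2] w 0.3 gf 0.0
```

Request:
{"fn": "step_arm", "kwargs": {"linear": [[1,0,0]], "turn": [0]}}

```text
time_s: 7.32
ee_pos: [241.3, 1050.8, 305.8]
ee_rot: [179.5, -33.3, 77.7]
force: [-0.5, 0.0, 0.7]
gripper_width: 0.4
gripper_force: 0.0
```

Request:
{"fn": "step_arm", "kwargs": {"linear": [[1,0,0]], "turn": [0]}}

```text
time_s: 7.45
ee_pos: [242.8, 1059.7, 318.8]
ee_rot: [179.4, -35.7, 77.8]
force: [-0.6, 0.1, -0.7]
gripper_width: 0.7
gripper_force: 0.0
```

```bash
python3 - <<'E'
from h import *
tool((240,760,400),(330,350,400),(380,-20,350),(420,20,120))
E
```

```text
t 7.45 p [ 242.8 1059.7  318.8] rpy [179.4 -35.7  77.8] tip z dir [ 0.133  0.569 -0.812] q [76.4 57.3 12.3  0.2 74.7 88.8] F [-0.6  0.1 -0.7] w 0.7 gf 0.0
(240, 760, 400) [-0.636  0.21  -0.789]
(330, 350, 400) [-1.668  0.8   -1.527]
(380, -20, 350) [-2.715  1.229 -2.071]
(420, 20, 120) [-3.035  1.324 -1.355]
```

Request:
{"fn": "step_arm", "kwargs": {"linear": [[-0.64,0.21,-0.79],[-0.64,0.21,-0.79],[-0.64,0.21,-0.79],[-0.64,0.21,-0.79],[-0.64,0.21,-0.79],[-0.64,0.21,-0.79]], "turn": [0,0,0,0,0,0]}}

```text
time_s: 8.2
ee_pos: [239.8, 755.8, 403.3]
ee_rot: [179.4, -35.9, 77.8]
force: [0.7, -0.1, 0.7]
gripper_width: 0.7
gripper_force: 0.0
```

Request:
{"fn": "step_arm", "kwargs": {"linear": [[-1,0.57,-0.72],[-1,0.57,-0.72],[-1,0.57,-0.72],[-1,0.57,-0.72],[-1,0.57,-0.72],[-1,0.57,-0.72],[-1,0.57,-0.72],[-1,0.57,-0.72]], "turn": [0,0,0,0,0,0,0,0]}}

```text
time_s: 9.2
ee_pos: [327.0, 359.3, 402.2]
ee_rot: [179.3, -35.7, 77.6]
force: [0.8, -0.3, -0.4]
gripper_width: 0.4
gripper_force: 0.0
```

```bash
python3 - <<'E'
from h import *
tool((410,20,300),(420.8,62,120))
E
```

```text
t 9.2 p [327.  359.3 402.2] rpy [179.3 -35.7  77.6] tip z dir [ 0.138  0.568 -0.812] q [ 29.8  -7.9 102.8  28.7  62.   34. ] F [ 0.8 -0.3 -0.4] w 0.4 gf 0.0
(410, 20, 300) [-1.048  0.517 -0.327]
(420.8, 62, 120) [-1.281  0.515  0.244]
```

Request:
{"fn": "step_arm", "kwargs": {"linear": [[-1,0.515,-0.33],[-1,0.515,-0.33],[-1,0.515,-0.33],[-1,0.515,-0.33],[-1,0.515,-0.33],[-1,0.515,-0.33],[-1,0.515,-0.33]], "turn": [0,0,0,0,0,0,0]}}

```text
time_s: 10.07
ee_pos: [413.7, 31.6, 306.9]
ee_rot: [179.5, -35.6, 77.6]
force: [-1.0, -0.9, 0.2]
gripper_width: 0.6
gripper_force: 0.0
```

```bash
python3 - <<'E'
from h import *
tool((420.8,62,110),(420.8,62,43))
E
```

```text
t 10.07 p [413.7  31.6 306.9] rpy [179.5 -35.6  77.6] tip z dir [ 0.133  0.566 -0.813] q [-24.    1.4 107.8  35.4  80.5 -20.5] F [-1.  -0.9  0.2] w 0.6 gf 0.0
(420.8, 62, 110) [-0.297 -0.004  0.594]
(420.8, 62, 43) [-0.427 -0.005  0.776]
```

Request:
{"fn": "step_arm", "kwargs": {"linear": [[-0.3,-0.004,0.594],[-0.3,-0.004,0.594],[-0.3,-0.004,0.594],[-0.3,-0.004,0.594],[-0.427,-0.005,0.776],[-0.427,-0.005,0.776]], "turn": [0,0,0,0,0,0]}}

```text
time_s: 10.82
ee_pos: [419.3, 64.7, 42.9]
ee_rot: [179.8, -35.7, 77.6]
force: [-0.7, 0.5, -0.2]
gripper_width: 0.6
gripper_force: 0.0
```

```bash
python3 - <<'E'
from h import *
s,R=st()
A=cams.grab_frame("scene");B=cams.grab_frame("top")
a=cv2.resize(A["color"][140:240,220:330],None,fx=5,fy=5,interpolation=cv2.INTER_CUBIC)
cv2.imwrite("pics/d.png",a)
O=np.array([455,216.3]);u=np.array([np.cos(np.radians(77.5)),np.sin(np.radians(77.5))])
tip=s["ee_pos"]+R@[16,0,11]; print("tip d",u@(tip[:2]-O),np.array([-u[1],u[0]])@(tip[:2]-O),tip, "u in tool",R.T@np.r_[u,0])
E
```

```text
t 10.82 p [419.3  64.7  42.9] rpy [179.8 -35.7  77.6] tip z dir [ 0.128  0.569 -0.812] q [-19.3  22.3 130.   53.   46.5 -50.8] F [-0.7  0.5 -0.2] w 0.6 gf 0.0
tip d -136.34053534842172 2.0585314912260664 [423.48077109  83.63682749  43.33893706] u in tool [ 8.12085612e-01 -2.08646460e-04  5.83538272e-01]
```

View pics/d.png

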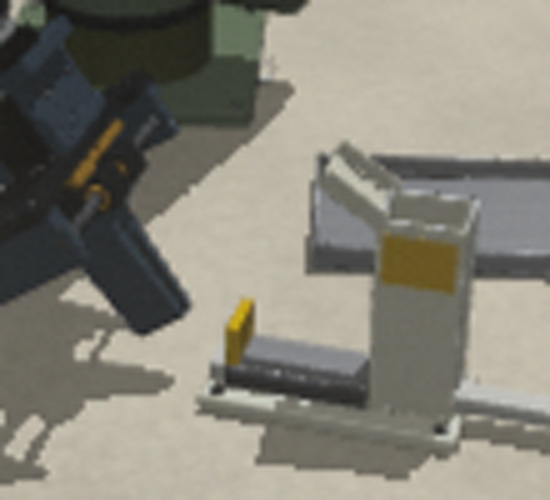

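Request:
{"fn": "step_arm", "kwargs": {"linear": [[0.0325,0,0.0233],[0.065,0,0.0467],[0.0975,0,0.07],[0.13,0,0.0934],[0.1624,0,0.1167],[0.195,0,0.14],[0.21,0,0.151],[0.222,0,0.16],[0.23,0,0.1655],[0.23,0,0.1655]], "turn": [0,0,0,0,0,0,0,0,0,0]}}

```text
time_s: 12.18
ee_pos: [439.1, 146.4, 44.3]
ee_rot: [179.2, -35.5, 77.9]
force: [-1.4, -8.0, 5.1]
gripper_width: 0.4
gripper_force: 3.8
```

```bash
cat >> h.py <<'E'
O=np.array([455,216.3]);u=np.array([np.cos(np.radians(77.5)),np.sin(np.radians(77.5))])
def push():
    s,R=st();tip=s["ee_pos"]+R@[16,0,11];print("tip d",(u@(tip[:2]-O)).round(2),"z",tip[2].round(1),"Fu",-(u@s["force"][:2]).round(1))
E
python3 -c "
from h import *
push()"
```

```text
t 12.18 p [439.1 146.4  44.3] rpy [179.2 -35.5  77.9] tip z dir [ 0.135  0.565 -0.814] q [ -7.   22.1 129.8  60.7  41.5 -46.3] F [-1.4 -8.   5.1] w 0.4 gf 3.8
tip d -52.28 z 44.6 Fu 8.1
```

Request:
{"fn": "step_arm", "kwargs": {"linear": [[0.008,0,0.0058],[0.014,0,0.01],[0.02,0,0.0144],[0.0235,0,0.017],[0.0235,0,0.017]], "turn": [0,0,0,0,0]}}

```text
time_s: 12.8
ee_pos: [441.0, 154.7, 44.3]
ee_rot: [179.2, -35.5, 77.9]
force: [-1.3, -7.9, 6.6]
gripper_width: 0.5
gripper_force: 4.3
```

```bash
python3 -c "
from h import *
push()"
```

```text
t 12.8 p [441.  154.7  44.3] rpy [179.2 -35.5  77.9] tip z dir [ 0.136  0.565 -0.814] q [ -5.8  22.2 129.7  61.3  41.  -45.8] F [-1.3 -7.9  6.6] w 0.5 gf 4.3
tip d -43.77 z 44.6 Fu 8.0
```

Request:
{"fn": "step_arm", "kwargs": {"linear": [[0.0014,0,0.001],[0.0027,0,0.0019],[0.0027,0,0.0019]], "turn": [0,0,0]}}

```text
time_s: 13.18
ee_pos: [441.2, 155.5, 44.3]
ee_rot: [179.2, -35.5, 77.9]
force: [-1.9, -8.8, 5.7]
gripper_width: 0.5
gripper_force: 4.6
```

```bash
python3 -c "
from h import *
push()"
```

```text
t 13.18 p [441.2 155.5  44.3] rpy [179.2 -35.5  77.9] tip z dir [ 0.136  0.565 -0.814] q [ -5.7  22.2 129.7  61.4  41.  -45.7] F [-1.9 -8.8  5.7] w 0.5 gf 4.6
tip d -42.89 z 44.6 Fu 9.0
```

Request:
{"fn": "step_arm", "kwargs": {"linear": [[0.0014,0,0.001],[0.0027,0,0.0019],[0.0027,0,0.0019]], "turn": [0,0,0]}}

```text
time_s: 13.55
ee_pos: [441.4, 156.5, 44.3]
ee_rot: [179.2, -35.5, 77.9]
force: [-1.8, -8.6, 6.4]
gripper_width: 0.3
gripper_force: 4.6
```

```bash
python3 -c "
from h import *
push()"
```

```text
t 13.55 p [441.4 156.5  44.3] rpy [179.2 -35.5  77.9] tip z dir [ 0.136  0.565 -0.814] q [ -5.5  22.2 129.7  61.5  40.9 -45.7] F [-1.8 -8.6  6.4] w 0.3 gf 4.6
tip d -41.92 z 44.6 Fu 8.7
```

Not bottomed yet, so I'll go on in 1 mm steps.

Request:
{"fn": "step_arm", "kwargs": {"linear": [[0.0014,0,0.001],[0.0027,0,0.0019],[0.0027,0,0.0019]], "turn": [0,0,0]}}

```text
time_s: 13.92
ee_pos: [441.6, 157.0, 44.2]
ee_rot: [179.2, -35.5, 77.9]
force: [-3.7, -11.9, 8.1]
gripper_width: 0.2
gripper_force: 6.4
```

Request:
{"fn": "step_arm", "kwargs": {"linear": [[0.0014,0,0.001],[0.0027,0,0.0019],[0.0027,0,0.0019]], "turn": [0,0,0]}}

```text
time_s: 14.3
ee_pos: [441.7, 157.3, 44.1]
ee_rot: [179.1, -35.4, 77.9]
force: [-6.5, -19.0, 12.1]
gripper_width: 0.6
gripper_force: 9.4
```

```bash
python3 -c "
from h import *
push()"
```

```text
t 14.3 p [441.7 157.3  44.1] rpy [179.1 -35.4  77.9] tip z dir [ 0.136  0.563 -0.815] q [ -5.3  22.2 129.7  61.5  40.7 -45.5] F [ -6.5 -19.   12.1] w 0.6 gf 9.4
tip d -41.07 z 44.4 Fu 20.0
```

Bottomed at 20 N, which is in the best range. Backing off along the same line.

Request:
{"fn": "step_arm", "kwargs": {"linear": [[-0.03,0,-0.0215],[-0.07,0,-0.05],[-0.11,0,-0.079],[-0.15,0,-0.108],[-0.19,0,-0.1365],[-0.23,0,-0.165],[-0.27,0,-0.194],[-0.27,0,-0.194]], "turn": [0,0,0,0,0,0,0,0]}}

```text
time_s: 15.3
ee_pos: [419.3, 60.7, 43.7]
ee_rot: [179.5, -35.6, 77.7]
force: [-0.1, -0.4, -0.3]
gripper_width: 0.5
gripper_force: 0.0
```

```bash
python3 - <<'E'
from h import *
push()
A=cams.grab_frame("scene");B=cams.grab_frame("top")
for n,f in(("s",A),("t",B)): print(n,blobs(f,(20,120,90),(35,255,255)))
a=cv2.resize(A["color"][160:240,250:350],None,fx=5,fy=5,interpolation=cv2.INTER_CUBIC)
b=cv2.resize(B["color"][195:250,170:260],None,fx=6,fy=6,interpolation=cv2.INTER_CUBIC)
o=np.zeros((400+0,0,3),np.uint8)
w=max(a.shape[1],b.shape[1]);a2=cv2.resize(A["color"][175:235,250:350],None,fx=5.4,fy=4.4)
cv2.imwrite("pics/e.png",np.vstack([cv2.resize(a2,(540,264)),b]))
tool((410,30,300))
E
```

```text
t 15.3 p [419.3  60.7  43.7] rpy [179.5 -35.6  77.7] tip z dir [ 0.133  0.567 -0.813] q [-19.8  22.2 130.   52.9  46.5 -51.1] F [-0.1 -0.4 -0.3] w 0.5 gf 0.0
tip d -140.2 z 44.0 Fu 0.4
s [([494, 69, 8, 1, 8], [497.5, 69.0]), ([503, 69, 9, 4, 18], [507.67, 70.17]), ([296, 187, 15, 12, 138], [303.26, 192.45]), ([265, 200, 6, 13, 43], [267.0, 205.91]), ([318, 215, 14, 9, 90], [324.23, 218.71])]
t [([185, 212, 12, 10, 72], [190.61, 216.39]), ([239, 223, 4, 11, 25], [240.36, 228.12]), ([270, 225, 2, 7, 7], [270.57, 228.0])]
t 15.4 p [419.2  61.5  43.7] rpy [179.5 -35.6  77.7] tip z dir [ 0.133  0.567 -0.813] q [-19.7  22.2 130.   52.9  46.5 -51.1] F [-0.9 -0.7 -0.5] w 0.3 gf 0.0
(410, 30, 300) [ 0.409 -0.001 -0.758]
```

View pics/e.png

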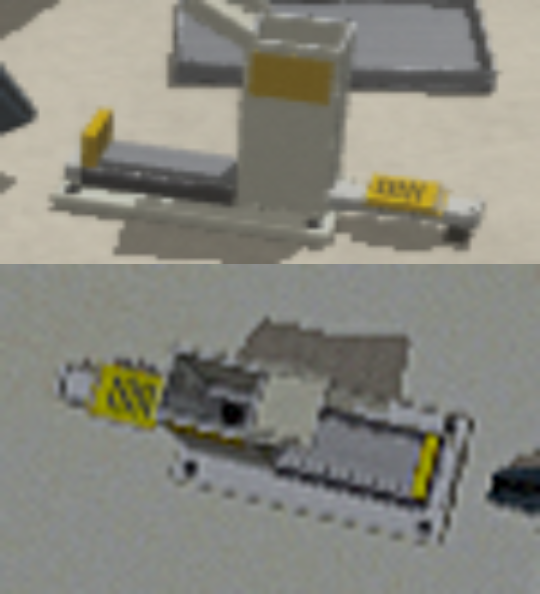

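The cassette is on the tongue (top view centroid (190.6,216.4)) and the slide is back at rest. Next I'll lift, go round to the left, and take the lean out by reaching inward past the limit.

Request:
{"fn": "step_arm", "kwargs": {"linear": [[0.2,0,-0.37],[0.41,0,-0.76],[0.41,0,-0.76],[0.41,0,-0.76],[0.41,0,-0.76],[0.41,0,-0.76]], "turn": [0,0,0,0,0,0]}}

```text
time_s: 16.15
ee_pos: [409.8, 30.4, 300.3]
ee_rot: [179.5, -35.6, 77.8]
force: [0.8, -0.8, -0.7]
gripper_width: 0.6
gripper_force: 0.0
```

```bash
python3 - <<'E'
from h import *
tool((420,300,340),(130,560,340),(100,440,340))
B=cams.grab_frame("top")
for p in((190.61,216.39),): q=onz(B,*p,29);print(q,u@(q[:2]-O),np.array([-u[1],u[0]])@(q[:2]-O))
E
```

```text
t 16.15 p [409.8  30.4 300.3] rpy [179.5 -35.6  77.8] tip z dir [ 0.132  0.567 -0.813] q [-24.4   1.4 108.7  35.4  80.  -21.6] F [ 0.8 -0.8 -0.7] w 0.6 gf 0.0
(420, 300, 340) [ 0.797 -0.16   0.406]
(130, 560, 340) [ 1.32  -1.292  0.77 ]
(100, 440, 340) [ 0.985 -1.303  0.53 ]
[469.94788429 277.88068833  29.        ] 63.356294438679996 -1.2650593402031998
```

Request:
{"fn": "step_arm", "kwargs": {"linear": [[0.8,-0.16,0.41],[0.8,-0.16,0.41],[0.8,-0.16,0.41],[0.8,-0.16,0.41],[0.8,-0.16,0.41],[0.8,-0.16,0.41]], "turn": [0,0,0,0,0,0]}}

```text
time_s: 16.95
ee_pos: [419.5, 302.4, 337.4]
ee_rot: [179.7, -35.5, 77.9]
force: [-1.0, -0.8, -0.0]
gripper_width: 0.4
gripper_force: 0.0
```

Request:
{"fn": "step_arm", "kwargs": {"linear": [[0.52,-0.995,0.36],[0.52,-0.995,0.36],[0.52,-0.995,0.36],[0.52,-0.995,0.36],[0.52,-0.995,0.36],[0.52,-0.995,0.36],[0.52,-0.995,0.36],[0.52,-0.995,0.36]], "turn": [0,0,0,0,0,0,0,0]}}

```text
time_s: 17.95
ee_pos: [171.5, 549.7, 338.8]
ee_rot: [179.4, -35.4, 77.7]
force: [-0.3, 0.5, 0.3]
gripper_width: 0.3
gripper_force: 0.0
```

```bash
python3 - <<'E'
from h import *
tool((100,450,330),(50,250,300))
E
```

```text
t 17.95 p [171.5 549.7 338.8] rpy [179.4 -35.4  77.7] tip z dir [ 0.133  0.564 -0.815] q [ 69.   -0.9 105.4   6.9  40.6  77.6] F [-0.3  0.5  0.3] w 0.3 gf 0.0
(100, 450, 330) [-0.323 -0.16  -0.195]
(50, 250, 300) [-0.941 -0.179 -0.512]
```

Request:
{"fn": "step_arm", "kwargs": {"linear": [[-0.25,-0.14,-0.15],[-0.25,-0.14,-0.15],[-0.5,-0.15,-0.3],[-0.5,-0.15,-0.3]], "turn": [0,0,0,0]}}

```text
time_s: 18.45
ee_pos: [89.5, 386.6, 324.6]
ee_rot: [179.4, -35.5, 77.6]
force: [-0.1, 0.6, -0.4]
gripper_width: 0.7
gripper_force: 0.0
```

```bash
python3 - <<'E'
from h import *
s,R=st();print("radial in tool",R.T@np.r_[-u,0],R.T@[0,0,-1])
E
```

```text
t 18.45 p [ 89.5 386.6 324.6] rpy [179.4 -35.5  77.6] tip z dir [ 0.134  0.565 -0.814] q [ 74.1 -19.2 121.1   2.2  42.7  85.5] F [-0.1  0.6 -0.4] w 0.7 gf 0.0
radial in tool [-0.81431709  0.00357997 -0.58040921] [-0.58041747 -0.00812119  0.81427858]
```

Request:
{"fn": "step_arm", "kwargs": {"linear": [[-0.3,0,-0.21],[-0.3,0,-0.21]], "turn": [0,0]}}

```text
time_s: 18.7
ee_pos: [65.4, 280.4, 323.7]
ee_rot: [179.4, -35.5, 77.6]
force: [0.4, -0.8, 0.9]
gripper_width: 0.4
gripper_force: 0.0
```

```bash
python3 - <<'E'
from h import *
s,R=st()
E
```

```text
t 18.7 p [ 65.4 280.4 323.7] rpy [179.4 -35.5  77.6] tip z dir [ 0.134  0.565 -0.814] q [ 70.6 -32.2 126.1   4.5  50.9  81.4] F [ 0.4 -0.8  0.9] w 0.4 gf 0.0
```

```bash
python3 - <<'E'
from h import *
tool((88,395,250),(88,395,130),(66,297,120))
E
```

```text
t 18.7 p [ 65.4 280.4 323.7] rpy [179.4 -35.5  77.6] tip z dir [ 0.134  0.565 -0.814] q [ 70.6 -32.2 126.1   4.5  50.9  81.4] F [ 0.4 -0.8  0.9] w 0.4 gf 0.0
(88, 395, 250) [ 0.174 -0.013  0.426]
(88, 395, 130) [-0.058 -0.016  0.752]
(66, 297, 120) [-0.35  -0.016  0.584]
```

Request:
{"fn": "step_arm", "kwargs": {"linear": [[0.174,-0.01,0.426],[0.174,-0.01,0.426],[-0.058,-0.016,0.752],[-0.058,-0.016,0.752],[-0.058,-0.016,0.752],[-0.058,-0.016,0.752]], "turn": [0,0,0,0,0,0]}}

```text
time_s: 19.45
ee_pos: [88.6, 399.3, 133.2]
ee_rot: [179.5, -35.8, 77.7]
force: [0.3, 0.6, 0.0]
gripper_width: 0.0
gripper_force: 0.0
```

Request:
{"fn": "step_arm", "kwargs": {"linear": [[-0.3,0,-0.2],[-0.3,0,-0.2]], "turn": [0,0]}}

```text
time_s: 19.7
ee_pos: [64.9, 296.1, 140.2]
ee_rot: [179.4, -35.2, 77.7]
force: [0.3, 0.0, -0.1]
gripper_width: 0.5
gripper_force: 0.0
```

```bash
python3 - <<'E'
from h import *
s,R=st()
E
```

```text
t 19.7 p [ 64.9 296.1 140.2] rpy [179.4 -35.2  77.7] tip z dir [ 0.132  0.561 -0.817] q [ 73.4 -17.2 149.7   9.   12.5  77.7] F [ 0.3  0.  -0.1] w 0.5 gf 0.0
```

Request:
{"fn": "step_arm", "kwargs": {"linear": [[-0.3,0,-0.1]], "turn": [0]}}

```text
time_s: 19.82
ee_pos: [53.8, 246.7, 154.5]
ee_rot: [179.3, -34.3, 77.8]
force: [0.6, 1.5, 1.7]
gripper_width: 0.3
gripper_force: 0.0
```

Request:
{"fn": "step_arm", "kwargs": {"linear": [[-0.3,0,-0.1]], "turn": [0]}}

```text
time_s: 19.95
ee_pos: [42.6, 197.2, 160.3]
ee_rot: [178.9, -33.6, 78.2]
force: [1.8, -1.4, 0.1]
gripper_width: 0.6
gripper_force: 0.0
```

```bash
python3 - <<'E'
from h import *
s,R=st()
E
```

```text
t 19.95 p [ 42.6 197.2 160.3] rpy [178.9 -33.6  78.2] tip z dir [ 0.131  0.538 -0.833] q [ 59.2 -37.1 149.4  16.   36.3  61. ] F [ 1.8 -1.4  0.1] w 0.6 gf 0.0
```

```bash
python3 - <<'E'
from h import *
tool((95,410,330),(400,300,350),(430,0,350),(300,-350,350),(30,-620,350),(-160,-740,350))
A=cams.grab_frame("scene");print(onz(A,10,158,0),onz(A,25,135,60))
E
```

```text
t 19.95 p [ 42.6 197.2 160.3] rpy [178.9 -33.6  78.2] tip z dir [ 0.131  0.538 -0.833] q [ 59.2 -37.1 149.4  16.   36.3  61. ] F [ 1.8 -1.4  0.1] w 0.6 gf 0.0
(95, 410, 330) [ 0.921  0.028 -0.067]
(400, 300, 350) [ 0.831  1.1   -0.186]
(430, 0, 350) [ 0.033  1.412 -0.711]
(300, -350, 350) [-0.992  1.238 -1.395]
(30, -620, 350) [-1.879  0.551 -1.997]
(-160, -740, 350) [-2.313  0.018 -2.295]
[ 114.73561195 -930.99995066    0.        ] [  22.08463126 -907.99375025   60.        ]
```

Request:
{"fn": "step_arm", "kwargs": {"linear": [[0.92,0.03,-0.07],[0.92,0.03,-0.07],[0.92,0.03,-0.07],[0.92,0.03,-0.07],[0.92,0.03,-0.07]], "turn": [0,0,0,0,0]}}

```text
time_s: 20.62
ee_pos: [101.1, 412.2, 332.0]
ee_rot: [179.2, -33.7, 77.5]
force: [0.3, 0.5, -0.7]
gripper_width: 0.4
gripper_force: 0.0
```

Request:
{"fn": "step_arm", "kwargs": {"linear": [[-0.09,1,-0.12],[-0.09,1,-0.12],[-0.09,1,-0.12],[-0.09,1,-0.12],[-0.09,1,-0.12],[-0.09,1,-0.12]], "turn": [0,0,0,0,0,0]}}

```text
time_s: 21.38
ee_pos: [386.6, 299.2, 347.5]
ee_rot: [178.8, -33.2, 77.4]
force: [-1.5, -0.4, 0.1]
gripper_width: 0.5
gripper_force: 0.0
```

Request:
{"fn": "step_arm", "kwargs": {"linear": [[-0.8,0.38,-0.52],[-0.8,0.38,-0.52],[-0.8,0.38,-0.52],[-0.8,0.38,-0.52],[-0.8,0.38,-0.52],[-0.8,0.38,-0.52]], "turn": [0,0,0,0,0,0]}}

```text
time_s: 22.12
ee_pos: [430.4, -5.7, 346.4]
ee_rot: [179.0, -32.9, 77.4]
force: [-0.5, 0.1, -0.3]
gripper_width: 0.3
gripper_force: 0.0
```

```bash
python3 - <<'E'
from h import *
tool((320,-350,350),(30,-620,350),(-160,-740,350))
E
```

```text
t 22.12 p [430.4  -5.7 346.4] rpy [179.  -32.9  77.4] tip z dir [ 0.136  0.526 -0.839] q [-26.1   2.2 100.   32.2  86.  -17.9] F [-0.5  0.1 -0.3] w 0.3 gf 0.0
(320, -350, 350) [-1.001 -0.097 -0.664]
(30, -620, 350) [-1.916 -0.833 -1.269]
(-160, -740, 350) [-2.36  -1.358 -1.565]
```

Request:
{"fn": "step_arm", "kwargs": {"linear": [[-1,-0.1,-0.66],[-1,-0.1,-0.66],[-1,-0.1,-0.66],[-1,-0.1,-0.66],[-1,-0.1,-0.66],[-1,-0.1,-0.66],[-1,-0.1,-0.66]], "turn": [0,0,0,0,0,0,0]}}

```text
time_s: 23.0
ee_pos: [320.5, -347.5, 347.5]
ee_rot: [179.2, -32.9, 77.4]
force: [-0.7, 1.9, 0.4]
gripper_width: 0.2
gripper_force: 0.0
```

Request:
{"fn": "step_arm", "kwargs": {"linear": [[-0.91,-0.73,-0.6],[-0.91,-0.73,-0.6],[-0.91,-0.73,-0.6],[-0.91,-0.73,-0.6],[-0.91,-0.73,-0.6],[-0.91,-0.73,-0.6],[-0.91,-0.73,-0.6],[-0.91,-0.73,-0.6]], "turn": [0,0,0,0,0,0,0,0]}}

```text
time_s: 24.0
ee_pos: [35.4, -616.0, 347.0]
ee_rot: [179.3, -33.0, 77.5]
force: [-0.8, 0.8, -0.0]
gripper_width: 0.1
gripper_force: 0.0
```

```bash
python3 - <<'E'
from h import *
tool((-140,-660,350),(-200,-900,350))
E
```

```text
t 24.0 p [  35.4 -616.   347. ] rpy [179.3 -33.   77.5] tip z dir [ 0.13   0.529 -0.839] q [-91.3  38.7  45.4   8.6 127.9 -75.3] F [-0.8  0.8 -0. ] w 0.1 gf 0.0
(-140, -660, 350) [-0.22  -0.537 -0.162]
(-200, -900, 350) [-0.912 -0.554 -0.61 ]
```

Request:
{"fn": "step_arm", "kwargs": {"linear": [[-0.22,-0.53,-0.16],[-0.22,-0.53,-0.16],[-0.22,-0.53,-0.16],[-0.8,-0.55,-0.53],[-0.8,-0.55,-0.53]], "turn": [0,0,0,0,0]}}

```text
time_s: 24.62
ee_pos: [-142.1, -662.1, 368.2]
ee_rot: [179.2, -37.2, 77.7]
force: [0.5, 0.7, 0.1]
gripper_width: 0.7
gripper_force: 0.0
```

Request:
{"fn": "step_arm", "kwargs": {"linear": [[-0.84,0,-0.54]], "turn": [0]}}

```text
time_s: 24.75
ee_pos: [-142.7, -664.4, 364.0]
ee_rot: [179.1, -37.5, 77.7]
force: [-0.0, 0.2, 0.6]
gripper_width: 0.8
gripper_force: 0.0
```

Request:
{"fn": "step_arm", "kwargs": {"linear": [[-0.84,0,-0.54]], "turn": [0]}}

```text
time_s: 24.88
ee_pos: [-144.7, -668.9, 348.7]
ee_rot: [179.1, -38.7, 77.7]
force: [-0.1, -0.7, -0.0]
gripper_width: 0.3
gripper_force: 0.0
```

Request:
{"fn": "step_arm", "kwargs": {"linear": [[-0.84,0,-0.54]], "turn": [0]}}

```text
time_s: 25.0
ee_pos: [-146.8, -673.0, 333.3]
ee_rot: [179.0, -40.0, 77.7]
force: [0.0, 0.1, -0.3]
gripper_width: 0.7
gripper_force: 0.0
```

```bash
python3 - <<'E'
from h import *
st()
E
```

```text
t 25.0 p [-146.8 -673.   333.3] rpy [179.  -40.   77.7] tip z dir [ 0.154  0.625 -0.766] q [-103.4   57.3   12.3    0.6  150.5  -90.3] F [ 0.   0.1 -0.3] w 0.7 gf 0.0
```

Request:
{"fn": "step_arm", "kwargs": {"linear": [[0,0,0.3],[-0.22,0,0.47],[-0.22,0,0.47],[-0.22,0,0.47]], "turn": [0,0,0,0]}}

```text
time_s: 25.5
ee_pos: [-135.6, -631.0, 177.5]
ee_rot: [179.0, -40.9, 77.7]
force: [-0.5, 0.2, -0.1]
gripper_width: 0.4
gripper_force: 0.0
```

Request:
{"fn": "step_arm", "kwargs": {"linear": [[-0.6,0,-0.5],[-0.6,0,-0.5]], "turn": [0,0]}}

```text
time_s: 25.75
ee_pos: [-157.7, -725.8, 183.9]
ee_rot: [179.0, -39.4, 77.6]
force: [-0.2, -2.1, 0.6]
gripper_width: 0.3
gripper_force: 0.0
```

Request:
{"fn": "step_arm", "kwargs": {"linear": [[-0.6,0,-0.5]], "turn": [0]}}

```text
time_s: 25.88
ee_pos: [-151.6, -693.1, 232.6]
ee_rot: [178.7, -48.3, 77.9]
force: [14.4, 65.6, 66.7]
gripper_width: 0.3
gripper_force: 0.0
```

```bash
python3 - <<'E'
from h import *
st()
E
```

```text
t 25.88 p [-151.6 -693.1  232.6] rpy [178.7 -48.3  77.9] tip z dir [ 0.179  0.725 -0.666] q [-103.4   65.6   12.2    0.7  150.5  -90.3] F [14.4 65.6 66.7] w 0.3 gf 0.0
```

Request:
{"fn": "step_arm", "kwargs": {"linear": [[0,0,0],[0,0,0],[0.11,0,-0.1]], "turn": [0,0,0]}}

```text
time_s: 26.25
ee_pos: [-151.0, -688.5, 263.1]
ee_rot: [178.8, -45.8, 77.8]
force: [0.0, 0.4, 0.0]
gripper_width: 0.3
gripper_force: 0.0
```

Request:
{"fn": "step_arm", "kwargs": {"linear": [[0.14,0,-0.14]], "turn": [0]}}

```text
time_s: 26.38
ee_pos: [-150.1, -681.3, 298.9]
ee_rot: [178.9, -42.9, 77.7]
force: [-0.3, -0.5, 0.7]
gripper_width: 0.4
gripper_force: 0.0
```

Request:
{"fn": "step_arm", "kwargs": {"linear": [[0.14,0,-0.14]], "turn": [0]}}

```text
time_s: 26.5
ee_pos: [-148.8, -672.6, 333.4]
ee_rot: [178.9, -40.0, 77.6]
force: [-0.5, 0.5, -0.5]
gripper_width: 0.6
gripper_force: 0.0
```

```bash
python3 - <<'E'
from h import *
st()
E
```

```text
t 26.5 p [-148.8 -672.6  333.4] rpy [178.9 -40.   77.6] tip z dir [ 0.156  0.624 -0.766] q [-103.6   57.3   12.3    0.6  150.5  -90.4] F [-0.5  0.5 -0.5] w 0.6 gf 0.0
```

Request:
{"fn": "step_arm", "kwargs": {"linear": [[0.13,0,-0.15]], "turn": [0]}}

```text
time_s: 26.62
ee_pos: [-147.2, -662.8, 365.7]
ee_rot: [179.0, -37.3, 77.6]
force: [-0.5, -0.1, 0.4]
gripper_width: 0.4
gripper_force: 0.0
```

Request:
{"fn": "step_arm", "kwargs": {"linear": [[0.14,0,-0.15]], "turn": [0]}}

```text
time_s: 26.75
ee_pos: [-145.2, -651.3, 398.4]
ee_rot: [179.0, -34.5, 77.5]
force: [-0.1, 0.1, 0.3]
gripper_width: 0.5
gripper_force: 0.0
```

Request:
{"fn": "step_arm", "kwargs": {"linear": [[0.15,0,-0.14]], "turn": [0]}}

```text
time_s: 26.88
ee_pos: [-142.8, -637.9, 431.1]
ee_rot: [179.1, -31.7, 77.5]
force: [0.2, -0.5, 0.3]
gripper_width: 0.7
gripper_force: 0.0
```

Request:
{"fn": "step_arm", "kwargs": {"linear": [[0.15,0,-0.14]], "turn": [0]}}

```text
time_s: 27.0
ee_pos: [-139.9, -623.0, 463.1]
ee_rot: [179.2, -28.9, 77.4]
force: [0.7, -0.2, -0.3]
gripper_width: 0.3
gripper_force: 0.0
```

Request:
{"fn": "step_arm", "kwargs": {"linear": [[0.16,0,-0.13]], "turn": [0]}}

```text
time_s: 27.12
ee_pos: [-136.6, -606.3, 494.7]
ee_rot: [179.2, -26.0, 77.4]
force: [0.0, 0.6, 0.7]
gripper_width: 0.6
gripper_force: 0.0
```

```bash
python3 - <<'E'
from h import *
st()
E
```

```text
t 27.12 p [-136.6 -606.3  494.7] rpy [179.2 -26.   77.4] tip z dir [ 0.109  0.424 -0.899] q [-103.9   43.3   12.3    0.5  150.5  -90.7] F [0.  0.6 0.7] w 0.6 gf 0.0
```

Request:
{"fn": "step_arm", "kwargs": {"linear": [[0.17,0,-0.12]], "turn": [0]}}

```text
time_s: 27.25
ee_pos: [-132.8, -587.8, 526.0]
ee_rot: [179.3, -23.0, 77.3]
force: [0.0, -0.2, 0.3]
gripper_width: 0.5
gripper_force: 0.0
```

Request:
{"fn": "step_arm", "kwargs": {"linear": [[0.17,0,-0.12]], "turn": [0]}}

```text
time_s: 27.38
ee_pos: [-128.6, -567.7, 556.3]
ee_rot: [179.3, -20.1, 77.3]
force: [0.5, 0.5, -0.5]
gripper_width: 0.3
gripper_force: 0.0
```

Request:
{"fn": "step_arm", "kwargs": {"linear": [[0.17,0,-0.12]], "turn": [0]}}

```text
time_s: 27.5
ee_pos: [-124.1, -546.1, 585.5]
ee_rot: [179.4, -17.2, 77.2]
force: [-0.3, -0.6, -0.0]
gripper_width: 0.6
gripper_force: 0.0
```

Request:
{"fn": "step_arm", "kwargs": {"linear": [[0.17,0,-0.12]], "turn": [0]}}

```text
time_s: 27.62
ee_pos: [-119.2, -523.2, 613.5]
ee_rot: [179.5, -14.3, 77.2]
force: [0.2, -0.1, 1.4]
gripper_width: 0.4
gripper_force: 0.0
```

Request:
{"fn": "step_arm", "kwargs": {"linear": [[0.17,0,-0.12]], "turn": [0]}}

```text
time_s: 27.75
ee_pos: [-114.0, -498.9, 640.2]
ee_rot: [179.6, -11.3, 77.2]
force: [-0.0, -0.3, -0.4]
gripper_width: 0.1
gripper_force: 0.0
```

```bash
python3 - <<'E'
from h import *
st()
E
```

```text
t 27.75 p [-114.  -498.9  640.2] rpy [179.6 -11.3  77.2] tip z dir [ 0.051  0.19  -0.98 ] q [-104.2   28.6   12.3    0.3  150.5  -91.2] F [-0.  -0.3 -0.4] w 0.1 gf 0.0
```

Request:
{"fn": "step_arm", "kwargs": {"linear": [[0.17,0,-0.11]], "turn": [0]}}

```text
time_s: 27.88
ee_pos: [-108.5, -473.9, 665.1]
ee_rot: [179.7, -8.5, 77.2]
force: [-0.7, -1.2, 0.3]
gripper_width: 0.2
gripper_force: 0.0
```

Request:
{"fn": "step_arm", "kwargs": {"linear": [[0.17,0,-0.11]], "turn": [0]}}

```text
time_s: 28.0
ee_pos: [-102.8, -447.8, 688.6]
ee_rot: [179.8, -5.6, 77.2]
force: [-0.4, 0.7, -0.1]
gripper_width: 0.6
gripper_force: 0.0
```

Request:
{"fn": "step_arm", "kwargs": {"linear": [[0.17,0,-0.1]], "turn": [0]}}

```text
time_s: 28.12
ee_pos: [-96.9, -421.3, 710.3]
ee_rot: [179.9, -2.9, 77.1]
force: [0.4, -0.4, 0.0]
gripper_width: 0.7
gripper_force: 0.0
```

```bash
python3 - <<'E'
from h import *
st()
E
```

```text
t 28.12 p [ -96.9 -421.3  710.3] rpy [179.9  -2.9  77.1] tip z dir [ 0.013  0.048 -0.999] q [-1.045e+02  2.010e+01  1.230e+01  1.000e-01  1.505e+02 -9.160e+01] F [ 0.4 -0.4  0. ] w 0.7 gf 0.0
```

One more row, then back to the front over free bench.

Request:
{"fn": "step_arm", "kwargs": {"linear": [[0.17,0,-0.1]], "turn": [0]}}

```text
time_s: 28.25
ee_pos: [-90.8, -393.9, 730.6]
ee_rot: [180.0, -0.1, 77.1]
force: [-0.2, 0.5, 1.1]
gripper_width: 0.7
gripper_force: 0.0
```

```bash
python3 - <<'E'
from h import *
tool((-60,-500,500),(200,-450,400),(430,-200,350),(470,100,350),(472,285,250))
E
```

```text
t 28.25 p [ -90.8 -393.9  730.6] rpy [ 1.80e+02 -1.00e-01  7.71e+01] tip z dir [ 0.001  0.001 -1.   ] q [-104.6   17.4   12.3    0.   150.5  -91.7] F [-0.2  0.5  1.1] w 0.7 gf 0.0
(-60, -500, 500) [-0.323  0.178  0.768]
(200, -450, 400) [0.032 0.986 1.102]
(430, -200, 350) [1.015 1.548 1.271]
(470, 100, 350) [2.019 1.455 1.272]
(472, 285, 250) [2.622 1.325 1.606]
```

Request:
{"fn": "step_arm", "kwargs": {"linear": [[-0.32,0.18,0.77],[-0.32,0.18,0.77],[-0.32,0.18,0.77],[-0.32,0.18,0.77],[-0.32,0.18,0.77]], "turn": [0,0,0,0,0], "fingers": -0.32}}

```text
time_s: 28.88
ee_pos: [-59.2, -500.7, 498.0]
ee_rot: [179.9, -0.3, 77.2]
force: [0.2, -0.2, 0.7]
gripper_width: 47.9
gripper_force: 0.0
```

Request:
{"fn": "step_arm", "kwargs": {"linear": [[0.35,0.8,0.33],[0.35,0.8,0.33],[0.35,0.8,0.33],[0.35,0.8,0.33],[0.35,0.8,0.33]], "turn": [0,0,0,0,0]}}

```text
time_s: 29.5
ee_pos: [200.0, -451.2, 403.1]
ee_rot: [179.7, -0.1, 77.3]
force: [-0.2, -0.0, 0.4]
gripper_width: 60.2
gripper_force: 0.0
```

Request:
{"fn": "step_arm", "kwargs": {"linear": [[0.98,0.56,0.17],[0.98,0.56,0.17],[0.98,0.56,0.17],[0.98,0.56,0.17],[0.98,0.56,0.17],[0.98,0.56,0.17]], "turn": [0,0,0,0,0,0]}}

```text
time_s: 30.25
ee_pos: [429.2, -200.6, 355.3]
ee_rot: [179.4, -0.4, 77.3]
force: [-0.9, -0.7, -0.3]
gripper_width: 59.9
gripper_force: 0.0
```

Request:
{"fn": "step_arm", "kwargs": {"linear": [[1,-0.09,0],[1,-0.09,0],[1,-0.09,0],[1,-0.09,0],[1,-0.09,0]], "turn": [0,0,0,0,0]}}

```text
time_s: 30.88
ee_pos: [468.2, 98.3, 358.5]
ee_rot: [179.4, -0.7, 77.2]
force: [0.9, 0.1, -0.2]
gripper_width: 59.9
gripper_force: 0.0
```

```bash
python3 - <<'E'
from h import *
n=np.array([-u[1],u[0]])
C=np.array([470,278.])
g=C+7*u   # grasp 7 mm beyond the cassette centre: body clears chute
print(g,"body rear x_d",u@(g-O)-38)
tool((*g,220),(*g,80),(*g,21))
E
```

```text
[471.5150773  284.83407205] body rear x_d 32.48405784837139
t 30.88 p [468.2  98.3 358.5] rpy [179.4  -0.7  77.2] tip z dir [ 0.013  0.01  -1.   ] q [10.2  5.6 87.2  0.4 86.3 23. ] F [ 0.9  0.1 -0.2] w 59.9 gf 0.0
(np.float64(471.51507729756673), np.float64(284.8340720498395), 220) [ 0.603 -0.132  0.468]
(np.float64(471.51507729756673), np.float64(284.8340720498395), 80) [ 0.597 -0.137  0.935]
(np.float64(471.51507729756673), np.float64(284.8340720498395), 21) [ 0.594 -0.139  1.131]
```

Request:
{"fn": "step_arm", "kwargs": {"linear": [[0.6,-0.132,0.3],[0.603,-0.132,0.468],[0.603,-0.132,0.468],[0.603,-0.132,0.468],[0.603,-0.132,0.468],[0.603,-0.132,0.468]], "turn": [0,0,0,0,0,0]}}

```text
time_s: 31.62
ee_pos: [471.2, 282.7, 217.3]
ee_rot: [179.6, -0.7, 77.2]
force: [1.1, -0.6, -0.1]
gripper_width: 60.3
gripper_force: 0.0
```

```bash
python3 - <<'E'
from h import *
A=cams.grab_frame("scene")
print(blobs(A,(20,120,90),(35,255,255),20), proj(A,[470,278,27]),onz(A,324.23,218.71,27))
g=np.array([471.5,285])
tool((*g,80),(*g,21))
E
```

```text
[([496, 69, 16, 4, 27], [505.07, 69.81]), ([296, 187, 15, 12, 141], [303.21, 192.38]), ([265, 200, 6, 13, 41], [266.93, 206.12]), ([318, 215, 14, 9, 94], [324.2, 218.77])] [325.1195365  218.34360318] [471.96113058 275.41404646  27.        ]
t 31.68 p [471.  282.2 217. ] rpy [179.7  -0.7  77.1] tip z dir [ 0.009  0.011 -1.   ] q [29.6 15.9 94.3  0.3 69.  42.3] F [-0.5  0.6 -0.5] w 59.7 gf 0.0
(np.float64(471.5), np.float64(285.0), 80) [ 0.004 -0.003  0.457]
(np.float64(471.5), np.float64(285.0), 21) [ 0.001 -0.004  0.653]
```

Request:
{"fn": "step_arm", "kwargs": {"linear": [[0.007,-0.004,0.2],[0.007,-0.004,0.4],[0.006,-0.004,0.5],[0.005,-0.004,0.6],[0.005,-0.004,0.653],[0.005,-0.004,0.653]], "turn": [0,0,0,0,0,0]}}

```text
time_s: 32.42
ee_pos: [469.7, 285.1, 17.6]
ee_rot: [179.9, -0.5, 77.1]
force: [-0.8, 0.1, -0.1]
gripper_width: 60.2
gripper_force: 0.0
```

Request:
{"fn": "step_arm", "kwargs": {"linear": [[0,0,0],[0,0,0],[0,0,0],[0,0,0],[0,0,0]], "turn": [0,0,0,0,0], "fingers": 1, "force": 8}}

```text
time_s: 33.05
ee_pos: [469.2, 285.6, 17.5]
ee_rot: [179.9, -0.5, 77.1]
force: [-0.6, -1.3, 4.8]
gripper_width: 27.7
gripper_force: 8.0
```

```bash
python3 - <<'E'
from h import *
st()
E
```

```text
t 33.05 p [469.2 285.6  17.5] rpy [179.9  -0.5  77.1] tip z dir [ 0.003  0.008 -1.   ] q [ 29.9  28.1 108.5   0.5  43.   42.4] F [-0.6 -1.3  4.8] w 27.7 gf 8.0
```

Gripped at 27.7 mm, but too deep to set it down flat, because the tips would touch the tray floor first. I'll regrip with the fingertips level with the cassette's underside.

Request:
{"fn": "step_arm", "kwargs": {"linear": [[0,0,0],[0,0,0],[0,0,0],[0,0,-0.055],[0,0,-0.055],[0,0,-0.055]], "turn": [0,0,0,0,0,0], "fingers": 0.05}}

```text
time_s: 33.8
ee_pos: [468.8, 285.2, 33.2]
ee_rot: [180.0, -0.5, 77.1]
force: [0.4, 0.5, -0.2]
gripper_width: 43.2
gripper_force: 0.0
```

```bash
python3 - <<'E'
from h import *
st()
A=cams.grab_frame("scene");B=cams.grab_frame("top")
a=cv2.resize(A["color"][165:240,270:360],None,fx=7,fy=7,interpolation=cv2.INTER_CUBIC);cv2.imwrite("pics/f.png",a)
E
```

```text
t 33.8 p [468.8 285.2  33.2] rpy [180.   -0.5  77.1] tip z dir [ 0.002  0.008 -1.   ] q [ 29.9  26.8 107.7   0.5  45.1  42.5] F [ 0.4  0.5 -0.2] w 43.2 gf 0.0
```

View pics/f.png

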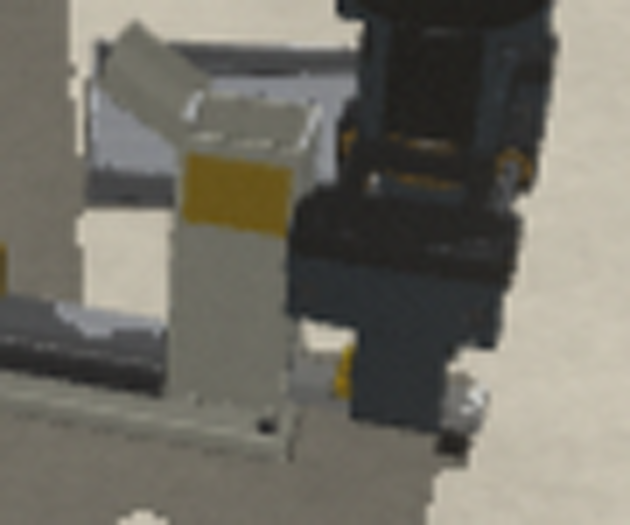

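The fingers straddle the cassette with the tips level with its underside. Closing and lifting.

Request:
{"fn": "step_arm", "kwargs": {"linear": [[0,0,-0.002],[0,0,-0.002],[0,0,-0.002],[0,0,-0.002],[0,0,-0.002]], "turn": [0,0,0,0,0], "fingers": 1, "force": 10}}

```text
time_s: 34.52
ee_pos: [469.0, 285.3, 34.1]
ee_rot: [180.0, -0.5, 77.1]
force: [-0.5, -0.5, -0.5]
gripper_width: 28.3
gripper_force: 10.0
```

Request:
{"fn": "step_arm", "kwargs": {"linear": [[0,0,-0.03],[0,0,-0.1],[0,0,-0.25],[0,0,-0.4],[0,0,-0.5],[0,0,-0.5]], "turn": [0,0,0,0,0,0]}}

```text
time_s: 35.28
ee_pos: [470.0, 284.9, 187.2]
ee_rot: [179.7, -0.7, 77.1]
force: [0.3, 0.3, -0.1]
gripper_width: 27.9
gripper_force: 10.0
```

```bash
python3 - <<'E'
from h import *
tool((600,120,185),(645,55,120),(645,55,40),(645,55,14.5))
E
```

```text
t 35.27 p [470.  284.9 187.2] rpy [179.7  -0.7  77.1] tip z dir [ 0.008  0.011 -1.   ] q [29.8 17.2 97.   0.4 65.1 42.5] F [ 0.3  0.3 -0.1] w 27.9 gf 10.0
(600, 120, 185) [-0.44   0.545  0.005]
(645, 55, 120) [-0.62   0.738  0.22 ]
(645, 55, 40) [-0.624  0.737  0.487]
(645, 55, 14.5) [-0.625  0.736  0.572]
```

Request:
{"fn": "step_arm", "kwargs": {"linear": [[-0.05,0.06,0],[-0.15,0.18,0],[-0.28,0.33,0],[-0.41,0.49,0],[-0.53,0.63,0],[-0.6,0.71,0],[-0.62,0.738,0.05],[-0.62,0.738,0.15],[-0.622,0.738,0.3],[-0.623,0.737,0.42],[-0.624,0.737,0.487],[-0.624,0.737,0.5],[-0.624,0.737,0.5]], "turn": [0,0,0,0,0,0,0,0,0,0,0,0,0]}}

```text
time_s: 36.9
ee_pos: [642.4, 54.3, 32.4]
ee_rot: [-180.0, -0.5, 77.2]
force: [-0.0, -0.9, 0.3]
gripper_width: 27.8
gripper_force: 10.0
```

```bash
python3 - <<'E'
from h import *
st()
A=cams.grab_frame("scene");B=cams.grab_frame("top")
a=cv2.resize(A["color"][200:300,180:300],None,fx=4,fy=4,interpolation=cv2.INTER_CUBIC);b=cv2.resize(B["color"][130:205,215:305],None,fx=4,fy=4,interpolation=cv2.INTER_CUBIC)
c=np.zeros((400,840,3),np.uint8);c[:,:480]=a;c[:300,480:]=b;cv2.imwrite("pics/g.png",c[:,:800])
E
```

```text
t 36.9 p [642.4  54.3  32.4] rpy [-180.    -0.5   77.2] tip z dir [ 0.002  0.008 -1.   ] q [ 3.6 33.8 93.9  0.6 52.2 16. ] F [-0.  -0.9  0.3] w 27.8 gf 10.0
```

View pics/g.png

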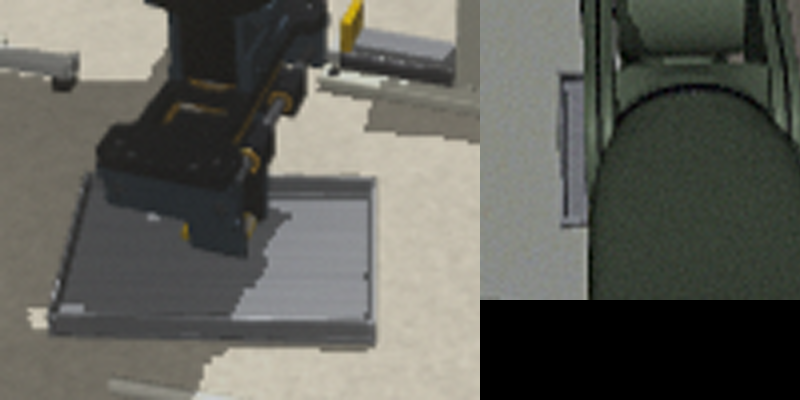

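The cassette is held over the tray floor, well inside the walls. Lowering slowly to touch.

Request:
{"fn": "step_arm", "kwargs": {"linear": [[0,0,0.015],[0,0,0.03],[0,0,0.043],[0,0,0.05],[0,0,0.054],[0,0,0.054]], "turn": [0,0,0,0,0,0]}}

```text
time_s: 37.75
ee_pos: [642.9, 53.7, 16.4]
ee_rot: [180.0, -0.5, 77.1]
force: [0.2, -0.5, 0.1]
gripper_width: 28.1
gripper_force: 10.0
```

Request:
{"fn": "step_arm", "kwargs": {"linear": [[0,0,0.001],[0,0,0.002],[0,0,0.002]], "turn": [0,0,0]}}

```text
time_s: 38.12
ee_pos: [642.9, 53.7, 15.9]
ee_rot: [180.0, -0.5, 77.1]
force: [0.0, -1.0, -0.1]
gripper_width: 27.9
gripper_force: 10.0
```

Request:
{"fn": "step_arm", "kwargs": {"linear": [[0,0,0.001],[0,0,0.002],[0,0,0.002]], "turn": [0,0,0]}}

```text
time_s: 38.5
ee_pos: [642.9, 53.7, 15.3]
ee_rot: [180.0, -0.5, 77.1]
force: [0.4, -0.5, -0.1]
gripper_width: 27.7
gripper_force: 10.0
```

Request:
{"fn": "step_arm", "kwargs": {"linear": [[0,0,0.001],[0,0,0.0015],[0,0,0.0015]], "turn": [0,0,0]}}

```text
time_s: 38.88
ee_pos: [642.9, 53.7, 14.9]
ee_rot: [180.0, -0.5, 77.1]
force: [0.0, -0.9, 0.9]
gripper_width: 28.1
gripper_force: 10.0
```

Request:
{"fn": "step_arm", "kwargs": {"linear": [[0,0,0.001],[0,0,0.001]], "turn": [0,0]}}

```text
time_s: 39.12
ee_pos: [642.9, 53.8, 14.9]
ee_rot: [180.0, -0.5, 77.1]
force: [-1.7, -0.3, 3.4]
gripper_width: 27.9
gripper_force: 10.0
```

Request:
{"fn": "step_arm", "kwargs": {"linear": [[0,0,0.001],[0,0,0.001]], "turn": [0,0]}}

```text
time_s: 39.38
ee_pos: [642.9, 53.8, 14.9]
ee_rot: [179.9, -0.5, 77.1]
force: [-2.7, 0.4, 6.0]
gripper_width: 27.8
gripper_force: 10.0
```

It has touched down, with Fz at 6 N. Opening a little, then rising clear.

Request:
{"fn": "step_arm", "kwargs": {"linear": [[0,0,-0.001],[0,0,-0.001],[0,0,-0.001],[0,0,-0.001],[0,0,-0.05],[0,0,-0.2],[0,0,-0.4],[0,0,-0.6],[0,0,-0.6]], "turn": [0,0,0,0,0,0,0,0,0], "fingers": 0}}

```text
time_s: 40.5
ee_pos: [645.5, 52.5, 201.7]
ee_rot: [179.2, -0.7, 77.1]
force: [-0.1, 0.3, -0.2]
gripper_width: 45.5
gripper_force: 0.0
```

```bash
python3 - <<'E'
from h import *
st()
A=cams.grab_frame("scene");B=cams.grab_frame("top")
for f in (A,B): print(blobs(f,(20,120,90),(35,255,255),15))
a=cv2.resize(A["color"][180:310,120:350],None,fx=3.4,fy=3.4,interpolation=cv2.INTER_CUBIC)
cv2.imwrite("pics/h.png",a)
E
```

```text
t 40.5 p [645.5  52.5 201.7] rpy [179.2  -0.7  77.1] tip z dir [ 0.016  0.009 -1.   ] q [ 3.4 25.2 82.3  0.5 71.6 16.1] F [-0.1  0.3 -0.2] w 45.5 gf 0.0
[([296, 187, 15, 12, 140], [303.24, 192.41]), ([265, 200, 6, 13, 46], [267.09, 205.96]), ([226, 256, 16, 12, 127], [233.51, 261.4])]
[([239, 223, 3, 11, 22], [240.14, 228.55])]
```

View pics/h.png

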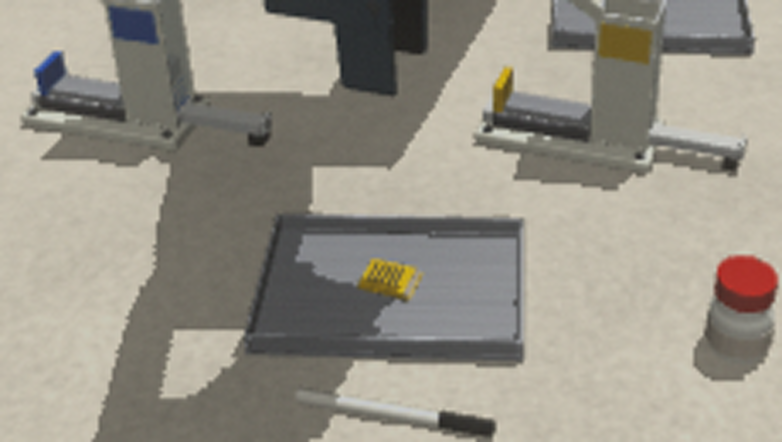

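The cassette lies flat in the right-most tray, at scene pixel (233,261). The yellow slide is at rest, and nothing else has moved.

```bash
python3 -c "
from workcell import env
print(env.job_done())"
```

```text
the job is handed in; nothing more can be done
None
```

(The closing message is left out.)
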